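Dock the water pan and dip its level gauge

ROBOT

A 6-joint arm with a two-finger parallel gripper is mounted at the origin on the work surface. World frame = base frame: x ahead of the robot, y to its left, z up, the work surface at z = 0. Lengths are in m, angles in rad, forces in N, time in s.
With the tool pointing down it reaches from about 0.275 to 0.975 m from the base axis. Payload 8.4 kg.
Tool frame: the origin (TCP) lies at the very end of the fingers, on their centre line; the grasp point (between the pads) lies behind it (env.grip_depth is the z of the grasp point in the tool frame, in m); z points along the fingers, y is the line along which they close (so a half turn about z gives the same grasp; the last joint's range is limited). The gripper opens to 92 mm and grips with 3 to 60 N. Pads are 20 mm wide; open, the fingers measure 128 mm over their backs; the gripper's body (75 mm by 189 mm) begins 69 mm behind the grasp point.
Start: joints at [1.263, 0.353, 1.633, -0, 1.155, -0.002], TCP at [0.188, 0.596, 0.215] pointing down, gripper open.
Joint ranges: [-2.63, 2.63], [-0.92, 2.1], [0.06, 2.66], [-1.3, 4.44], [0, 2.69], [-3.02, 3.02]. Speed limits (rad/s): [2.22, 2.22, 2.79, 3.14, 3.14, 3.14].

INTERFACE

Orientations are given as a rotation vector (axis times angle).
In Python, from station import env gives the robot as it stands.
- The arm moves only by the tool drive_tool, never from a script. Its argument "increments" is a list that holds one entry, the list of rows, each a list of 7 numbers: the turn, a rotation vector about the tool's x, y, z in degrees, then the shift along the tool's x, y, z in units of 30 mm (1.0 is 30 mm), then the closure, from 0 (fully open) to 1 (shut). A call has 1 to 10 rows; each row is the pose to reach, as a shift and turn from the pose commanded when the call began, along the tool's axes at that moment; what a row does not reach only later rows make up. A row lasts 1/12 s, in which the tool goes at most 41.7 mm and 7.16 degrees, less where a joint would pass 70% of its speed; a pose out of reach is approached as far as the arm can. A call with a gripper value outside its range is refused whole. The fingers move at their own pace and stop on an object; "newtons" is the grip in N (left out, the last holds). Time passes only in rows, so rows that repeat a pose let the fingers close. It gives the time, the measured TCP pose, the force, the opening and the grip force at its end, in the units of the state.
- env.read_state(): the state, without advancing time (a new reading comes with each control period).
- env.grab_frame(name): name is "side" or "top"; returns (picture, depth): 400x640x3 uint8, red, green, blue; 400x640 float32, m along the optical axis (not along the pixel's ray), 0 where there is no reading.
- env.camera_model(name): a dict with "fovy" (degrees; the focal length in pixels is half the picture's height over the tangent of half this angle, whatever the lens; pixels are square), "cx", "cy" (the principal point, pixels), "position" and "orientation" of the camera in the world. Camera axes: x right, y down, z forward; pixel columns grow to the right and rows downward; lengths in m; the calibration is good to about 2 mm. A picture is of the moment at which its call begins. camera_model takes no time and is no camera call.
- env.close_job(): hands the job in; it is judged then, once.
Trained networks look in the newest picture that a camera, given by its name, has taken for a name from the list of things; names that differ only in an ending like _2 or _b are one class to them, and where a whole thing is asked for, a point or a joint stands for the part that bears it (a point fixed in the world has none). Each returns a list of dicts, best first, with "p" (0 to 1); they miss things now and then, are a little off and sometimes report something else, mostly with a low value. They report only what shows in the picture. A call takes as long as a camera call.
- env.recognise(camera, query): "location" ([x, y, z] in m, in world coordinates, good to about 4 mm: the middle of the surface that is visible of it).
- env.regions_of(camera, query): "pixels" (400x640 bool, what is visible of it).
The state is a dict: "t": time; "qpos": joint angles; "joint_velocities": joint speeds; "joint_torque": joint torques, N m; "tcp_pos": TCP position; "tool_rot": TCP orientation; "ft_force": force on the tool from outside, world axes, zero at the start; "torque": the same for the moment, N m; "grip_width": opening from 0.0 (shut) to 1.0 (fully open); "grasp_force": force on a finger pad.
Only numpy, scipy, OpenCV 4.12 (cv2) and the standard library are available. Lean on these libraries where they do the work, as an engineer would, in place of code of your own. Each camera call takes 0.05 s, during which the arm holds its last target. There are 200 camera calls.

TASK

Slide the covered steel water pan square and flush into the fence corner of the black warming plate. Then take the dip gauge from its wooden rest, push its rod down the sloping tube in the pan's lid until the collar stops on the tube's mouth, draw it right out again, and finish holding the gauge still and level with its tip about a hand's breadth above the middle of the white card, touching nothing else. Keep the pan in its corner and leave the bowl, egg box and bottle alone; do not put the gauge down: the program ends while the gripper is holding it.

Things in the scene. Friction and masses are not known exactly. Their poses are not given: they have to be found in the camera images.
- plate: Fixed black warming plate, 290 (x) by 270 mm (y, from -125 to +145), top face 20 mm above the table. Two steel fence rails, 14 mm high above it and 10 mm thick, form a corner: inner face of one at x = -130 mm (side near the robot), of the other at y = +130 mm in the plate's frame. Origin: at table height; z up.
- pan: Loose closed steel pan with flat lid, 176 (x) by 162 mm (y), 65 mm high, about 0.9 kg, standing on the plate, slides when pushed. Origin: centre of its underside. In the corner its -x side is against the x rail, its +y side against the y rail: origin then at x = -42, y = +49, z = 20 mm in the plate's frame, axes along the plate's.
- tube: Straight steel guide tube fixed in the pan's lid: bore 14 mm, outside 22 mm, 75 mm long, sloping 40 degrees up from level, 40 mm of it standing out of the lid. Origin: centre of its open mouth, at x = +30, y = 0, z = 91 mm in the pan's frame. z axis: along the bore, out of the mouth (to the pan's +x and up); y axis level.
- gauge_grip (a point): Centre of the black square handle (16 by 16 mm, 90 long) of the loose dip gauge, 90 g: an 8 mm steel rod with tapered tip, a collar disc 27 mm across, 5 thick, and the handle, all on one axis. x axis: along it from tip to handle. It lies level in the wooden rest, axis 55 mm above the table, open upward; the handle is clear of the rest for 35 mm either side of this point.
- gauge_collar (a point): Centre of the collar's front face, the face that stops on the tube's mouth, 45 mm from the handle centre. Same axes as gauge_grip.
- gauge_tip (a point): Tip of the gauge rod, 110 mm from the collar's front face, 155 mm from the handle centre. Same axes.
- rest: Fixed wooden rest of the gauge, base 190 by 60 mm, 10 mm thick, two notched posts up to 59 mm high. Origin: at table height under the collar's front face as the gauge lies in it; x axis along the gauge, tip to handle.
- card: Fixed plain white card, 140 by 100 mm, 4 mm thick, flat on the table. Origin: centre of its underside.
- bowl: Loose steel bowl, 130 mm across, 55 mm high: leave alone. Origin: centre of its underside.
- egg_box: Loose cardboard egg box, 100 by 150 mm, 62 mm high: leave alone. Origin: centre of its underside.
- sauce: Loose red bottle, 56 mm across, 150 mm high: leave alone. Origin: centre of its underside.

How it is judged:
On the way, in this order (a step that is already met when the one before it is completed fails the run):
1. the pan stands square and flush in the fence corner (x of pan in the frame of plate below -0.038 m and y of pan in the frame of plate above 0.045 m and angle between the x axis of pan and the x axis of plate, either way round below 0.045 rad and z of pan in the frame of plate below 0.023 m), for 0.2 s.
2. the gauge's rod is down the tube, its collar stopped on the mouth, the pan still in its corner (z of gauge_collar in the frame of tube below 0.003 m and z of gauge_tip in the frame of tube below -0.1 m and distance between gauge_collar and tube below 0.006 m and angle between the x axis of gauge_collar and the z axis of tube, either way round below 0.12 rad and x of pan in the frame of plate below -0.037 m and y of pan in the frame of plate above 0.044 m), for 0.1 s.
At the end, for the whole second after the job is handed in: The gripper holds the gauge still and level (within 8 degrees), carried by nothing else, its tip 50 to 160 mm above the table and within 40 mm of the white card's centre seen from above; the pan stands in the fence corner, flush within 5 mm on both rails and square within 2.8 degrees (angle between gauge_tip's own x axis and vertical between 1.431 and 1.711 rad and horizontal distance between gauge_tip and card below 0.04 m and height (world z) of gauge_tip between 0.05 and 0.16 m and contact force between the fingers and gauge above 1 N and contact force between gauge and pan below 0.1 N and contact force between gauge and rest below 0.1 N and contact force between gauge and card below 0.1 N and contact force between gauge and table below 0.1 N and contact force between gauge and plate below 0.1 N and x of pan in the frame of plate below -0.037 m and y of pan in the frame of plate above 0.044 m and angle between the x axis of pan and the x axis of plate, either way round below 0.05 rad and z of pan in the frame of plate below 0.023 m and horizontal distance between pan and plate below 0.1 m and linear speed of gauge below 0.03 m/s and linear speed of pan below 0.01 m/s); the arm keeps its last pose, push and grip.
It fails at once if the bowl, the egg box or the bottle is disturbed (moved more than 20 mm) (distance of any of bowl, egg_box, sauce from where it was at the start of the episode above 0.02 m).
It fails at once if the pan is tipped (angle between pan's own z axis and vertical above 0.35 rad).
It also fails if it takes over 72 s, if anything falls off the work surface, if the arm or the gripper's body presses on something with over 40 N, if the wrist force passes 120 N, or if a joint passes its speed limit or range.

## Working session

There is one attempt and no reset: what is moved stays moved. The work goes in short steps, Python scripts to look and compute and a tool call to move; the robot and the scene stay as the last step left them, time stands still between calls to the robot, and variables do not carry over. Pictures are saved under pics/ and viewed, at most 10 in all, crops included, and the job is handed in when it is done.

Besides the shell and the picture viewer there is one more tool, called after "Call:" by a JSON object that holds its "api" and its "payload", one argument or row to a line. drive_tool: Moves the arm, as the interface text tells. Its arguments: {"type":"object","properties":{"increments":{"type":"array","items":{"type":"array","items":{"type":"array","items":{"type":"number"}}}},"newtons":{"type":"number"}},"required":["increments"]}

```bash
mkdir -p pics; ls
cat > h.py <<'E'
import numpy as np, cv2
from station import env
from scipy.spatial.transform import Rotation as R
def cam(n):
    c=env.camera_model(n); o=np.array(c['orientation'],float)
    M=R.from_rotvec(o).as_matrix() if o.shape==(3,) else (o if o.shape==(3,3) else None)
    return c,M,200/np.tan(np.radians(c['fovy'])/2),np.array(c['position'])
def pts(n,depth):
    c,M,f,p=cam(n); v,u=np.mgrid[0:400,0:640]
    d=depth
    P=np.stack([(u-c['cx'])/f*d,(v-c['cy'])/f*d,d],-1)
    return P@M.T+p
def save(n,img): cv2.imwrite('pics/'+n,img[:,:,::-1])
E
python3 - <<'E'
from h import *
print(env.grip_depth,env.read_state())
for n in('top','side'):
    print(env.camera_model(n)); i,d=env.grab_frame(n); save(n+'0.png',i); np.save(n+'0.npy',d)
    for q in('plate','pan','tube','gauge_grip','gauge_collar','gauge_tip','rest','card','bowl','egg_box','sauce'):
        print(n,q,[(np.round(r['location'],4).tolist(),round(r['p'],2)) for r in env.recognise(n,q)][:2])
E
```

```text
pics
-0.0187 {'t': 0.0, 'qpos': array([ 1.26256301e+00,  3.53651679e-01,  1.63415739e+00, -2.04331044e-05,
        1.15519497e+00, -2.37884635e-03]), 'joint_velocities': array([-6.77916712e-06, -1.43065996e-03, -5.13792235e-04, -1.83260417e-03,
        1.32638338e-03, -3.87726229e-04]), 'joint_torque': array([-6.11609848e-04, -5.93851733e+01, -3.34218514e+01,  6.96825120e-02,
        2.31096806e-02, -2.85325615e-05]), 'tcp_pos': array([0.18803099, 0.59550771, 0.21385154]), 'tool_rot': array([-4.78521239e-01, -3.10473209e+00,  2.19471492e-03]), 'ft_force': array([-0.31011858, -0.03879135,  0.20129143]), 'torque': array([-0.03023664,  0.03865057, -0.0027989 ]), 'grasp_force': 0.0, 'grip_width': 0.9979354161774955}
{'fovy': 52.33325382660187, 'cx': 316.78590835542866, 'cy': 198.80305867045797, 'position': array([0.43260648, 0.03552594, 1.17835959]), 'orientation': array([-2.15015435,  2.15524973, -0.10396665])}
top plate [([0.5456, 0.1656, 0.0183], 0.58)]
top pan [([0.5389, 0.1733, 0.0861], 0.67)]
top tube [([0.55, 0.175, 0.101], 0.72)]
top gauge_grip [([0.5639, -0.1089, 0.0656], 0.57)]
[... 415 characters left out ...]
y': 195.80219503811998, 'position': array([-0.07258142, -0.80098461,  0.75463878]), 'orientation': array([-2.03854053,  0.65796057, -0.39145475])}
side plate [([0.4643, 0.083, 0.0194], 0.76)]
side pan [([0.518, 0.1327, 0.089], 0.87)]
side tube []
side gauge_grip [([0.5589, -0.1148, 0.0592], 0.82)]
side gauge_collar [([0.5595, -0.1167, 0.0577], 0.6)]
side gauge_tip [([0.5605, -0.1135, 0.0616], 0.87), ([0.5472, 0.1683, 0.1008], 0.6)]
side rest [([0.5464, -0.1165, 0.0104], 0.84)]
side card [([0.3913, -0.3248, 0.0029], 0.96), ([0.5623, -0.1121, 0.0631], 0.51)]
side bowl [([0.8021, -0.1236, 0.0346], 0.89)]
side egg_box [([0.6703, -0.4173, 0.0403], 0.95)]
side sauce [([0.59, 0.469, 0.0707], 0.76)]
```

View pics/top0.png

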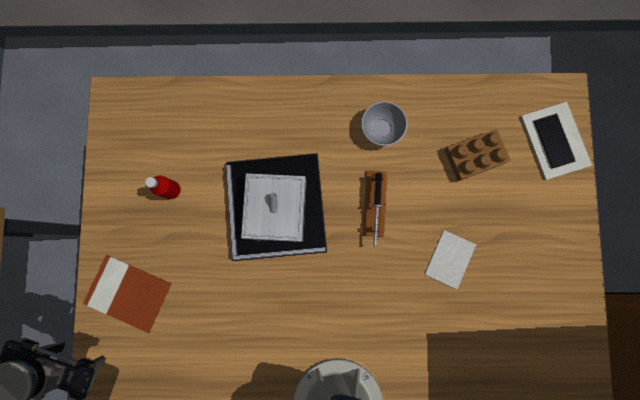

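```bash
cat > m.py <<'E'
from h import *
def rect(P,m,name):
    q=P[m][:,:2].astype(np.float32)
    r=cv2.minAreaRect((q*1000)); print(name,[np.round(x,1) for x in r],m.sum(), np.median(P[m][:,2]).round(4))
    return r
def measure(what):
    i,d=env.grab_frame('top'); P=pts('top',d)
    for q,zr in what:
        rs=env.regions_of('top',q)
        if not rs: print(q,'none'); continue
        m=rs[0]['pixels']&(d>0)&(P[...,2]>zr[0])&(P[...,2]<zr[1])
        m=cv2.erode(cv2.dilate(m.astype(np.uint8),np.ones((3,3))),np.ones((3,3))).astype(bool)&m
        n,l,s,c=cv2.connectedComponentsWithStats(m.astype(np.uint8)); m=l==1+np.argmax(s[1:,4])
        rect(P,m,q)
    return i,d,P
E
python3 - <<'E'
from m import *
i,d,P=measure([('plate',(.012,.028)),('plate',(.03,.04)),('pan',(.078,.092)),('tube',(.095,.2)),('gauge_grip',(.045,.08)),('rest',(.0,.02)),('card',(-.01,.02))])
E
```

```text
plate [array([548.9, 177.1]), array([288.2, 267.8]), np.float64(5.1)] 4402 0.0204
plate [array([542.8, 178. ]), array([268.1, 258.7]), np.float64(5.4)] 657 0.0346
pan [array([539.8, 175.6]), array([163.9, 176.3]), np.float64(86.9)] 3737 0.0855
tube [array([552.5, 174.1]), array([19.3, 42.2]), np.float64(87.0)] 117 0.1067
gauge_grip [array([ 536.6, -104.8]), array([ 21.2, 197.1]), np.float64(83.1)] 315 0.0619
rest [array([558.1, -93.9]), array([ 31.1, 190.1]), np.float64(86.2)] 586 0.0102
card [array([ 396.6, -319.7]), array([100. , 139.2]), np.float64(65.3)] 1722 0.004
```

The top view shows the plate at about (275,207) and the pan at (274,208), off both rails (left and bottom). The tube is at (272,202), the gauge runs from (376,245) at the tip to (378,175) at the handle, and the card is at (451,260). My plan is to grip the tube from the sides and drag the pan into the corner.

```bash
cat >> h.py <<'E'
def RT(psi,th): # gauge-like heading psi, tilt th (deg)
    return R.from_euler('z',psi,degrees=True)*R.from_euler('y',-th,degrees=True)*R.from_matrix(np.diag([-1.,1,-1]))
def go(pos,psi,th):
    s=env.read_state(); C=R.from_rotvec(s['tool_rot']); T=RT(psi,th)
    print('turn',np.degrees((C.inv()*T).as_rotvec()).round(2),'shift',(C.inv().apply(np.array(pos)-s['tcp_pos'])/.03).round(3),'dist mm',(1000*(np.array(pos)-s['tcp_pos'])).round(1))
def grasp2tcp(g,psi,th): return np.array(g)+RT(psi,th).apply([0,0,-env.grip_depth])
E
python3 - <<'E'
from h import *
go([.558,.1745,.17],-3.1,0)
i,d=env.grab_frame('top'); P=pts('top',d)
m=env.regions_of('top','gauge_grip')[0]['pixels']&(P[...,2]>.05)&(P[...,2]<.08)
q=P[m]; vx,vy,x0,y0=cv2.fitLine(q[:,:2].astype(np.float32),cv2.DIST_HUBER,0,.003,.001).ravel()
print(np.degrees(np.arctan(vy/vx)),x0,y0)
t=(q[:,0]-x0)*vx+(q[:,1]-y0)*vy; w=-(q[:,0]-x0)*vy+(q[:,1]-y0)*vx
for a in np.arange(-.14,.14,.01):
    k=abs(t-a)<.005
    if k.any(): print(round(x0+a*vx,3),k.sum(),q[k].mean(0).round(4),np.ptp(w[k]).round(3),q[k,2].max().round(3))
E
```

```text
turn [ -0.    -0.   -14.42] shift [-15.986  -9.686   1.485] dist mm [ 369.8 -421.5  -44.6]
-3.7570012 0.5567621 -0.10792554
0.437 1 [ 0.4409 -0.0989  0.0584] 0.0 0.058
0.447 10 [ 0.4482 -0.1012  0.0589] 0.006 0.061
0.457 9 [ 0.4572 -0.1021  0.0575] 0.006 0.061
0.467 12 [ 0.4667 -0.1021  0.0589] 0.006 0.062
0.477 11 [ 0.4773 -0.102   0.0589] 0.006 0.062
0.487 9 [ 0.4863 -0.1031  0.0584] 0.006 0.06
0.497 5 [ 0.4955 -0.1044  0.0577] 0.003 0.059
0.507 9 [ 0.5064 -0.1055  0.0592] 0.006 0.062
0.517 12 [ 0.5162 -0.1059  0.0571] 0.006 0.06
0.527 12 [ 0.5271 -0.106   0.0583] 0.006 0.066
0.537 10 [ 0.5373 -0.1069  0.0584] 0.01 0.068
0.547 28 [ 0.5457 -0.1064  0.064 ] 0.019 0.071
0.557 23 [ 0.557  -0.1071  0.062 ] 0.015 0.065
0.567 20 [ 0.5665 -0.109   0.0628] 0.016 0.07
0.577 27 [ 0.5764 -0.1095  0.0618] 0.016 0.066
0.587 23 [ 0.587  -0.1097  0.0628] 0.015 0.069
0.597 20 [ 0.5968 -0.1113  0.063 ] 0.015 0.067
0.607 21 [ 0.6066 -0.1104  0.0626] 0.014 0.067
0.617 21 [ 0.6162 -0.1118  0.0622] 0.014 0.067
0.627 27 [ 0.6267 -0.1132  0.0618] 0.016 0.067
0.637 5 [ 0.6333 -0.1126  0.065 ] 0.011 0.068
```

Call:
{"api": "drive_tool", "payload": {
  "increments": [
    [[0, 0, -14.4, -16, -9.69, 0, 0], [0, 0, -14.4, -16, -9.69, 0, 0], [0, 0, -14.4, -16, -9.69, 0, 0], [0, 0, -14.4, -16, -9.69, 0, 0], [0, 0, -14.4, -16, -9.69, 0, 0], [0, 0, -14.4, -16, -9.69, 0, 0], [0, 0, -14.4, -16, -9.69, 0, 0], [0, 0, -14.4, -16, -9.69, 0, 0], [0, 0, -14.4, -16, -9.69, 0, 0], [0, 0, -14.4, -16, -9.69, 0, 0]]
  ],
  "newtons": 25
}}

```text
t: 2.53
tcp_pos: [0.4634, 0.2821, 0.2149]
tool_rot: [0.085, 3.14, 0.001]
ft_force: [-0.4, 0.2, -0.3]
grip_width: 1.001
grasp_force: 0.0
```

```bash
python3 -c "
from h import *
go([.558,.1745,.17],-3.1,0)"
```

```text
turn [ 0.03  0.03 -0.02] shift [-3.344 -3.411  1.496] dist mm [  94.6 -107.6  -44.9]
```

Call:
{"api": "drive_tool", "payload": {
  "increments": [
    [[0, 0, 0, -3.34, -3.41, 1, 0], [0, 0, 0, -3.34, -3.41, 1, 0], [0, 0, 0, -3.34, -3.41, 1, 0], [0, 0, 0, -3.34, -3.41, 1, 0], [0, 0, 0, -3.34, -3.41, 1.5, 0], [0, 0, 0, -3.34, -3.41, 1.5, 0], [0, 0, 0, -3.34, -3.41, 1.5, 0]]
  ]
}}

```text
t: 3.12
tcp_pos: [0.5561, 0.1759, 0.169]
tool_rot: [-0.087, -3.138, 0.001]
ft_force: [0.1, 0.1, 0.4]
grip_width: 0.998
grasp_force: 0.0
```

```bash
python3 -c "
from h import *
go([.558,.1745,.092],-3.1,0)
i,d=env.grab_frame('side'); save('s1.png',cv2.resize(i[60:300,200:520],None,fx=2,fy=2))"
```

```text
turn [-0.03 -0.11 -0.06] shift [-0.071 -0.042  2.567] dist mm [  1.9  -1.4 -77. ]
```

View pics/s1.png

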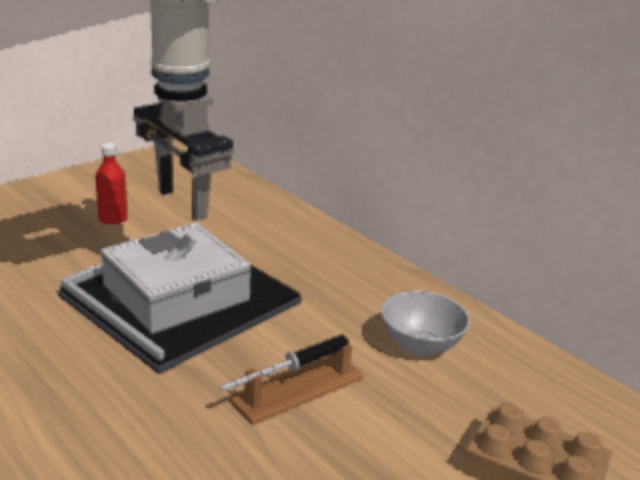

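The side view shows the open gripper above the tube at about (180,245), with the gauge in its rest from (225,387) to (347,343). Next I descend and close.

Call:
{"api": "drive_tool", "payload": {
  "increments": [
    [[0, 0, 0, 0, 0, 1.2, 0], [0, 0, 0, 0, 0, 2, 0], [0, 0, 0, 0, 0, 2.4, 0], [0, 0, 0, 0, 0, 2.55, 0], [0, 0, 0, 0, 0, 2.55, 0.3], [0, 0, 0, 0, 0, 2.55, 0.6], [0, 0, 0, 0, 0, 2.55, 0.9], [0, 0, 0, 0, 0, 2.55, 1], [0, 0, 0, 0, 0, 2.55, 1], [0, 0, 0, 0, 0, 2.55, 1]]
  ],
  "newtons": 25
}}

```text
t: 4.0
tcp_pos: [0.5571, 0.1763, 0.0938]
tool_rot: [0.086, 3.139, 0.0]
ft_force: [-0.5, 0.2, 0.2]
grip_width: 0.585
grasp_force: 0.0
```

Call:
{"api": "drive_tool", "payload": {
  "increments": [
    [[0, 0, 0, 0, 0, 0, 1], [0, 0, 0, 0, 0, 0, 1], [0, 0, 0, 0, 0, 0, 1], [0, 0, 0, 0, 0, 0, 1]]
  ]
}}

```text
t: 4.33
tcp_pos: [0.5567, 0.1761, 0.0931]
tool_rot: [-0.085, -3.14, 0.0]
ft_force: [-0.4, -9.0, 1.8]
grip_width: 0.298
grasp_force: 5.1
```

```bash
python3 -c "
from h import *
s=env.read_state();p=s['tcp_pos'];print(s)
go(p+[-.0362,.0366,0],5.1,0)"
```

```text
{'t': 4.3333, 'qpos': array([ 3.03894529e-01,  4.31577306e-01,  1.82272678e+00, -2.35310317e-04,
        8.87386949e-01, -1.21237007e+00]), 'joint_velocities': array([-0.00765055, -0.00191055,  0.00334027, -0.02674887,  0.01055071,
       -0.00135851]), 'joint_torque': array([-4.49119590e-02, -5.84147608e+01, -2.69710922e+01,  3.31582893e-01,
       -4.65546269e-02, -7.67002115e-03]), 'tcp_pos': array([0.55673553, 0.17610036, 0.09309387]), 'tool_rot': array([-8.54133900e-02, -3.14039759e+00,  3.21275612e-04]), 'ft_force': array([-0.38333014, -9.04030964,  1.79803213]), 'torque': array([-1.84331513,  0.01749793, -0.0096983 ]), 'grasp_force': 5.110533787810709, 'grip_width': 0.2979364213935581}
turn [-0.01 -0.   -8.22] shift [ 1.271  1.153 -0.   ] dist mm [-36.2  36.6   0. ]
```

Call:
{"api": "drive_tool", "payload": {
  "increments": [
    [[0, 0, 0, 0, 0, 0, 1], [0, 0, 0, 0, 0, 0, 1], [0, 0, 0, 0, 0, 0, 1], [0, 0, 0, 0, 0, 0, 1], [0, 0, 0, 0, 0, 0, 1]]
  ],
  "newtons": 25
}}

```text
t: 4.75
tcp_pos: [0.5567, 0.1754, 0.0931]
tool_rot: [-0.085, -3.14, 0.002]
ft_force: [-0.1, -5.4, 1.5]
grip_width: 0.227
grasp_force: 25.0
```

Call:
{"api": "drive_tool", "payload": {
  "increments": [
    [[0, 0, -0.8, 0.12, 0.12, 0, 1], [0, 0, -1.6, 0.24, 0.24, 0, 1], [0, 0, -2.4, 0.36, 0.36, 0, 1], [0, 0, -3.2, 0.48, 0.48, 0, 1], [0, 0, -4.0, 0.6, 0.6, 0, 1], [0, 0, -4.8, 0.72, 0.72, 0, 1], [0, 0, -5.6, 0.84, 0.84, 0, 1], [0, 0, -6.4, 0.96, 0.96, 0, 1], [0, 0, -7.2, 1.05, 1.05, 0, 1], [0, 0, -8.2, 1.13, 1.1, 0, 1]]
  ]
}}

```text
t: 5.58
tcp_pos: [0.5243, 0.2116, 0.093]
tool_rot: [0.142, -3.138, -0.0]
ft_force: [3.4, -0.3, -2.6]
grip_width: 0.226
grasp_force: 25.0
```

Call:
{"api": "drive_tool", "payload": {
  "increments": [
    [[0, 0, 0, 0.05, 0.03, 0, 1], [0, 0, 0, 0.1, 0.06, 0, 1], [0, 0, 0, 0.15, 0.09, 0, 1], [0, 0, 0, 0.2, 0.12, 0, 1], [0, 0, 0, 0.2, 0.12, 0, 1]]
  ]
}}

```text
t: 6.0
tcp_pos: [0.5205, 0.213, 0.0938]
tool_rot: [-0.14, 3.134, -0.003]
ft_force: [9.3, -9.1, -1.8]
grip_width: 0.224
grasp_force: 25.0
```

Run:
```python
from m import *
i,d,P=measure([('plate',(.012,.028)),('pan',(.078,.092))])
print(env.read_state()['ft_force'],env.read_state()['torque'])
```

```text
plate [array([555.4, 142.6]), array([282.7, 198.3]), np.float64(6.0)] 3836 0.0203
pan [array([463.3, 150.8]), array([83.6, 45.9]), np.float64(5.3)] 460 0.0864
[ 9.84553455 -8.56722406 -1.78452353] [-1.78437415 -1.76237625  0.01594798]
```

Call:
{"api": "drive_tool", "payload": {
  "increments": [
    [[0, 0, 0, 0.03, 0.03, 0, 1], [0, 0, 0, 0.06, 0.06, 0, 1], [0, 0, 0, 0.06, 0.06, 0, 1], [0, 0, 0, 0.06, 0.06, 0, 1]]
  ]
}}

```text
t: 6.48
tcp_pos: [0.5203, 0.2136, 0.0945]
tool_rot: [-0.141, 3.131, -0.005]
ft_force: [13.4, -15.7, 2.3]
grip_width: 0.225
grasp_force: 25.1
```

Call:
{"api": "drive_tool", "payload": {
  "increments": [
    [[0, 0, 0, 0, 0, 0, 0.6], [0, 0, 0, 0, 0, 0, 0.4], [0, 0, 0, 0, 0, 0, 0.4], [0, 0, 0, 0, 0, -1, 0.4], [0, 0, 0, 0, 0, -2, 0.2], [0, 0, 0, 0, 0, -3, 0], [0, 0, 0, 0, 0, -4, 0], [0, 0, 0, 0, 0, -4, 0]]
  ]
}}

```text
t: 7.15
tcp_pos: [0.5188, 0.2173, 0.2189]
tool_rot: [-0.139, 3.131, 0.005]
ft_force: [1.7, 0.4, -0.4]
grip_width: 0.785
grasp_force: 0.0
```

Run:
```python
from h import *
go([.590,-.1105,.2],-3.8,0)
```

```text
turn [0.21 0.4  8.88] shift [ -1.393 -11.095   0.606] dist mm [  71.2 -327.8  -18.9]
```

Call:
{"api": "drive_tool", "payload": {
  "increments": [
    [[0.2, 0.4, 8.9, -1.4, -11.1, 0.6, 0], [0.2, 0.4, 8.9, -1.4, -11.1, 0.6, 0], [0.2, 0.4, 8.9, -1.4, -11.1, 0.6, 0], [0.2, 0.4, 8.9, -1.4, -11.1, 0.6, 0], [0.2, 0.4, 8.9, -1.4, -11.1, 0.6, 0], [0.2, 0.4, 8.9, -1.4, -11.1, 0.6, 0], [0.2, 0.4, 8.9, -1.4, -11.1, 0.6, 0], [0.2, 0.4, 8.9, -1.4, -11.1, 0.6, 0], [0.2, 0.4, 8.9, -1.4, -11.1, 0.6, 0], [0.2, 0.4, 8.9, -1.4, -11.1, 0.6, 0]]
  ]
}}

```text
t: 7.98
tcp_pos: [0.5875, -0.1139, 0.1943]
tool_rot: [-0.11, -3.132, 0.005]
ft_force: [-0.1, -0.0, -0.4]
grip_width: 1.002
grasp_force: 0.0
```

Run:
```python
from m import *
go([.590,-.1105,.036],-3.8,0)
i,d,P=measure([('plate',(.012,.028)),('plate',(.03,.04)),('pan',(.078,.092)),('tube',(.095,.2))])
save('t2.png',cv2.resize(i[130:290,190:410],None,fx=3,fy=3))
```

```text
turn [-0.19 -0.45 -0.23] shift [-0.118  0.138  5.275] dist mm [   2.5    3.4 -158.3]
plate [array([551.2, 176.6]), array([283.9, 266.5]), np.float64(5.3)] 4633 0.0204
plate [array([416.6, 164.8]), array([ 14.2, 256. ]), np.float64(5.4)] 326 0.0345
pan [array([504. , 212.4]), array([176.2, 162.9]), np.float64(5.4)] 3769 0.0857
tube [array([518.1, 213.9]), array([41.4, 20.4]), np.float64(9.2)] 105 0.1074
```

View pics/t2.png

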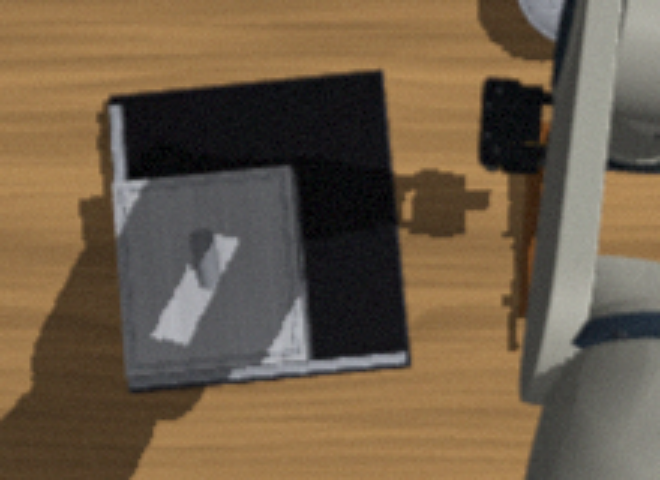

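The crop shows the pan flush against the left rail (115,180) and the bottom rail (240,375), and the measured pan pose agrees. Next I descend on the gauge handle and grip it.

Call:
{"api": "drive_tool", "payload": {
  "increments": [
    [[-0.2, -0.4, -0.2, -0.12, 0.14, 1.2, 0], [-0.2, -0.4, -0.2, -0.12, 0.14, 2.4, 0], [-0.2, -0.4, -0.2, -0.12, 0.14, 3.6, 0], [-0.2, -0.4, -0.2, -0.12, 0.14, 4.6, 0], [-0.2, -0.4, -0.2, -0.12, 0.14, 5.1, 0], [-0.2, -0.4, -0.2, -0.12, 0.14, 5.27, 0], [-0.2, -0.4, -0.2, -0.12, 0.14, 5.27, 0], [-0.2, -0.4, -0.2, -0.12, 0.14, 5.27, 0.4], [-0.2, -0.4, -0.2, -0.12, 0.14, 5.27, 0.7], [-0.2, -0.4, -0.2, -0.12, 0.14, 5.27, 1]]
  ],
  "newtons": 40
}}

```text
t: 9.07
tcp_pos: [0.5917, -0.1089, 0.0386]
tool_rot: [0.099, 3.137, -0.001]
ft_force: [-0.4, -0.2, -0.6]
grip_width: 0.808
grasp_force: 0.0
```

Call:
{"api": "drive_tool", "payload": {
  "increments": [
    [[0, 0, 0, 0, 0, 0, 1], [0, 0, 0, 0, 0, 0, 1], [0, 0, 0, 0, 0, 0, 1], [0, 0, 0, 0, 0, 0, 1], [0, 0, 0, 0, 0, 0, 1], [0, 0, 0, 0, 0, 0, 1], [0, 0, 0, 0, 0, 0, 1], [0, 0, 0, 0, 0, 0, 1]]
  ]
}}

```text
t: 9.73
tcp_pos: [0.5905, -0.1089, 0.0369]
tool_rot: [0.099, 3.14, -0.001]
ft_force: [-1.4, -1.2, 0.4]
grip_width: 0.223
grasp_force: 0.5
```

Call:
{"api": "drive_tool", "payload": {
  "increments": [
    [[0, 0, 0, 0, 0, 0, 1], [0, 0, 0, 0, 0, -0.2, 1], [0, 0, 0, 0, 0, -0.6, 1], [0, 0, 0, 0, 0, -1.5, 1], [0, 0, 0, 0, 0, -3, 1], [0, 0, 0, 0, 0, -4.2, 1], [0, 0, 0, 0, 0, -5.4, 1], [0, 0, 0, 0, 0, -6.6, 1], [0, 0, 0, 0, 0, -6.6, 1], [0, 0, 0, 0, 0, -6.6, 1]]
  ]
}}

```text
t: 10.57
tcp_pos: [0.5917, -0.1089, 0.2374]
tool_rot: [0.099, 3.135, -0.002]
ft_force: [0.2, -0.0, -2.0]
grip_width: 0.174
grasp_force: 40.0
```

Run:
```python
from h import *
psi,th=5.3,40
T=R.from_euler('z',psi,degrees=True)*R.from_euler('y',-th,degrees=True); ax=T.apply([1,0,0]); print(ax)
mouth=np.array([.5338,.2152,.111])
for off in (.045+.110+.06,):
    g=mouth+ax*off; print('grasp',g); go(grasp2tcp(g,psi,th),psi,th)
```

```text
[0.76276937 0.07075998 0.64278761]
grasp [0.69779541 0.23041339 0.24919934]
turn [ -3.19 -39.64  -8.52] shift [-3.21  11.574  0.09 ] dist mm [118.  340.5  -2.5]
```

Call:
{"api": "drive_tool", "payload": {
  "increments": [
    [[-3.2, -39.6, -8.5, -3.21, 11.57, 0.1, 1], [-3.2, -39.6, -8.5, -3.21, 11.57, 0.1, 1], [-3.2, -39.6, -8.5, -3.21, 11.57, 0.1, 1], [-3.2, -39.6, -8.5, -3.21, 11.57, 0.1, 1], [-3.2, -39.6, -8.5, -3.21, 11.57, 0.1, 1], [-3.2, -39.6, -8.5, -3.21, 11.57, 0.1, 1], [-3.2, -39.6, -8.5, -3.21, 11.57, 0.1, 1], [-3.2, -39.6, -8.5, -3.21, 11.57, 0.1, 1], [-3.2, -39.6, -8.5, -3.21, 11.57, 0.1, 1], [-3.2, -39.6, -8.5, -3.21, 11.57, 0.1, 1]]
  ]
}}

```text
t: 11.4
tcp_pos: [0.709, 0.2368, 0.2301]
tool_rot: [-0.117, 2.447, 0.046]
ft_force: [-0.5, 0.8, -0.6]
grip_width: 0.167
grasp_force: 40.0
```

Call:
{"api": "drive_tool", "payload": {
  "increments": [
    [[0, 0, 0, 0, 0, 0, 1], [0, 0, 0, 0, 0, 0, 1], [0, 0, 0, 0, 0, 0, 1]]
  ]
}}

```text
t: 11.65
tcp_pos: [0.7073, 0.23, 0.2301]
tool_rot: [-0.112, 2.449, 0.041]
ft_force: [-0.7, 0.3, -1.2]
grip_width: 0.171
grasp_force: 40.0
```

```bash
cat > g.py <<'E'
from h import *
psi,th=5.3,40
ax=(R.from_euler('z',psi,degrees=True)*R.from_euler('y',-th,degrees=True)).apply([1,0,0])
mouth=np.array([.5338,.2152,.111])
s=env.read_state(); C=R.from_rotvec(s['tool_rot'])
G=s['tcp_pos']+C.apply([0,0,env.grip_depth]); A=-C.apply([1,0,0])
print('tip est',(G-.155*A).round(4),'off-axis',(1000*C.inv().apply(G-mouth)).round(1),'(tool axes mm)')
go(grasp2tcp(mouth+ax*.215,psi,th),psi,th)
for n in('side','top'):
    i,d=env.grab_frame(n); P=pts(n,d)
    c,M,f,p=cam(n)
    def px(X): q=(np.array(X)-p)@M; return np.array([c['cx']+f*q[...,0]/q[...,2],c['cy']+f*q[...,1]/q[...,2]]).T
    for nm,X in(('tip',G-.155*A),('collar',G-.045*A),('mouth',mouth),('grip',G)): print(n,nm,px(X).round(1))
    a=px(mouth).astype(int); x0=max(0,a[0]-60);y0=max(0,a[1]-90)
    im=cv2.resize(i[y0:y0+130,x0:x0+160],None,fx=5,fy=5,interpolation=cv2.INTER_CUBIC); cv2.imwrite(f'pics/{n}_{s["t"]}.png',im[:,:,::-1][:600]); print(x0,y0,f'{n}_{s["t"]}.png')
    # rod pixels: 3D points near the expected axis
    for lab,B,D,lo,hi,r in(('rod',G,A,-.15,-.055,.02),('tube',mouth,ax,-.035,-.003,.02)):
        t=(P-B)@D; w=P-B-t[...,None]*D
        k=(t>lo)&(t<hi)&(np.linalg.norm(w,axis=-1)<r)&(d>0)
        if lab=='tube': k&=P[...,2]>.092
        if k.sum()>8:
            W=C.inv().apply(w[k]); tt=t[k]
            print(lab,k.sum(),'tool x,y,z off median mm',np.median(W*1000,0).round(1),'slope y',np.polyfit(tt,W[:,1],1).round(4),'slope z',np.polyfit(tt,W[:,2],1).round(4))
E
python3 g.py
```

```text
tip est [0.5764 0.2181 0.1458] off-axis [-210.1   -1.     0.3] (tool axes mm)
turn [-0.01 -0.46 -0.07] shift [-0.17   0.042 -0.068] dist mm [2.5 1.5 4.8]
side tip [288.9 161.9]
side collar [309.3 134.6]
side mouth [278.2 175.6]
side grip [317.6 123.6]
218 85 side_11.65.png
rod 77 tool x,y,z off median mm [-0.  -2.2 -1.2] slope y [-0.006 -0.003] slope z [-0.0065 -0.0015]
tube 65 tool x,y,z off median mm [ 0.  -7.7 -7.4] slope y [-0.0585 -0.0078] slope z [ 0.0982 -0.0041]
top tip [253.4 189.9]
top collar [245.8 151.3]
top mouth [256.5 207.6]
top grip [242.4 134.2]
196 117 top_11.65.png
rod 13 tool x,y,z off median mm [-0.  -1.3 -2.2] slope y [-0.1261 -0.0172] slope z [-0.0084 -0.0031]
```

```bash
cd pics; python3 -c "
import cv2,numpy as np
a=cv2.imread('side_11.65.png');b=cv2.imread('top_11.65.png')
cv2.imwrite('c1.png',np.hstack([a[:600,150:550],b[:600,100:500]]))"
```

```text
(no output)
```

View pics/c1.png

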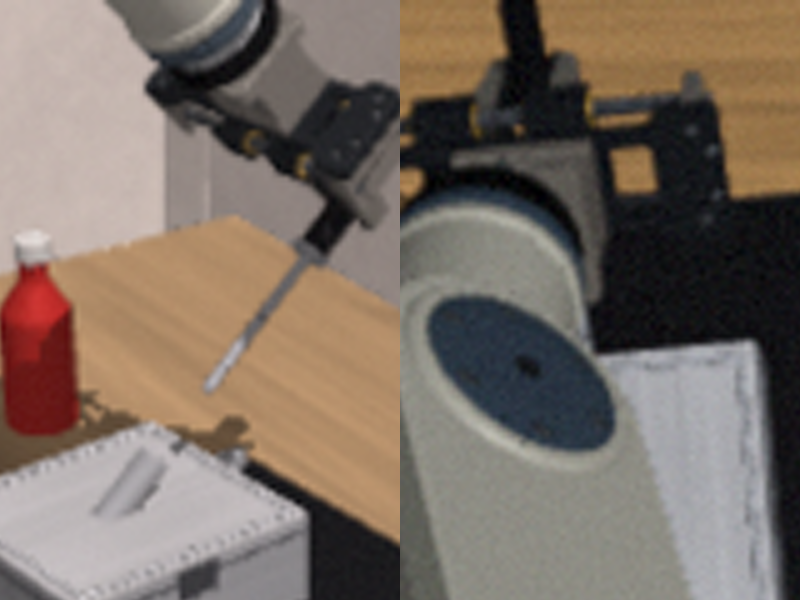

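In the crop the tip is at (208,388) and the mouth at about (152,460). The rod is collinear with the tube, and both sit within about 2 px of prediction. I correct slightly, advance to just outside the mouth and re-check.

Call:
{"api": "drive_tool", "payload": {
  "increments": [
    [[0, -0.45, 0, 0.4, 0.04, -0.07, 1], [0, -0.45, 0, 0.8, 0.04, -0.07, 1], [0, -0.45, 0, 1.2, 0.04, -0.07, 1], [0, -0.45, 0, 1.4, 0.04, -0.07, 1], [0, -0.45, 0, 1.4, 0.04, -0.07, 1], [0, -0.45, 0, 1.4, 0.04, -0.07, 1]]
  ]
}}

```text
t: 12.25
tcp_pos: [0.6748, 0.2286, 0.2067]
tool_rot: [-0.111, 2.439, 0.042]
ft_force: [-0.1, -0.7, -0.6]
grip_width: 0.169
grasp_force: 40.0
```

```bash
sed -i 's/ax\*.215/ax*.165/' g.py; python3 g.py
```

```text
tip est [0.5448 0.2168 0.1211] off-axis [-170.     0.6   -0.6] (tool axes mm)
turn [ 0.02  0.15 -0.11] shift [ 0.168 -0.01   0.033] dist mm [-3.2 -0.6 -4. ]
side tip [280.8 171.6]
side collar [301.3 144. ]
side mouth [278.2 175.6]
side grip [309.6 132.8]
218 85 side_12.25.png
rod 77 tool x,y,z off median mm [-0.  -2.7 -1.2] slope y [ 0.013  -0.0013] slope z [ 0.0066 -0.0004]
tube 64 tool x,y,z off median mm [-0.  -8.2 -6.6] slope y [-0.0297 -0.0076] slope z [ 0.1144 -0.0041]
top tip [255.4 203.1]
top collar [248.  166.4]
top mouth [256.5 207.6]
top grip [244.7 150.1]
196 117 top_12.25.png
rod 10 tool x,y,z off median mm [-0.  -0.6 -2. ] slope y [-0.219  -0.0315] slope z [0.3468 0.0483]
tube 19 tool x,y,z off median mm [-0.  -8.7 -4.1] slope y [ 0.2204 -0.0048] slope z [ 0.0985 -0.0013]
```

Call:
{"api": "drive_tool", "payload": {
  "increments": [
    [[0, 0.1, -0.1, 0.1, -0.03, 0, 1], [0, 0.1, -0.1, 0.25, -0.03, 0, 1], [0, 0.1, -0.1, 0.4, -0.03, 0, 1], [0, 0.1, -0.1, 0.55, -0.03, 0, 1], [0, 0.1, -0.1, 0.7, -0.03, 0, 1], [0, 0.1, -0.1, 0.85, -0.03, 0, 1], [0, 0.1, -0.1, 0.85, -0.03, 0, 1]]
  ]
}}

```text
t: 12.93
tcp_pos: [0.655, 0.2267, 0.1896]
tool_rot: [-0.114, 2.441, 0.042]
ft_force: [-0.1, -0.7, -1.2]
grip_width: 0.172
grasp_force: 40.0
```

```bash
python3 g.py; cd pics; python3 -c "
import cv2,glob,os
f=max(glob.glob('side_*'),key=os.path.getmtime);cv2.imwrite('c2.png',cv2.imread(f)[:,100:600])"
```

```text
tip est [0.5248 0.2145 0.1042] off-axis [-1.438e+02  1.000e-01 -6.000e-01] (tool axes mm)
turn [0.04 0.01 0.04] shift [-0.708 -0.008  0.021] dist mm [16.6  1.3 13.2]
side tip [276.  178.4]
side collar [296.5 150.6]
side mouth [278.2 175.6]
side grip [304.8 139.4]
218 85 side_12.9333.png
rod 87 tool x,y,z off median mm [-0.  -3.6 -2. ] slope y [0.0375 0.0004] slope z [0.0337 0.0015]
tube 65 tool x,y,z off median mm [ 0.  -7.6 -7.6] slope y [-0.0936 -0.0085] slope z [ 0.0538 -0.0055]
top tip [257.2 211.2]
top collar [249.9 175.5]
top mouth [256.5 207.6]
top grip [246.7 159.6]
196 117 top_12.9333.png
rod 25 tool x,y,z off median mm [-0.  -4.4 -4.5] slope y [-0.1547 -0.0273] slope z [0.4913 0.0674]
tube 64 tool x,y,z off median mm [ 0.  -4.2 -9.2] slope y [ 0.0539 -0.0028] slope z [ 0.0001 -0.0082]
```

View pics/c2.png

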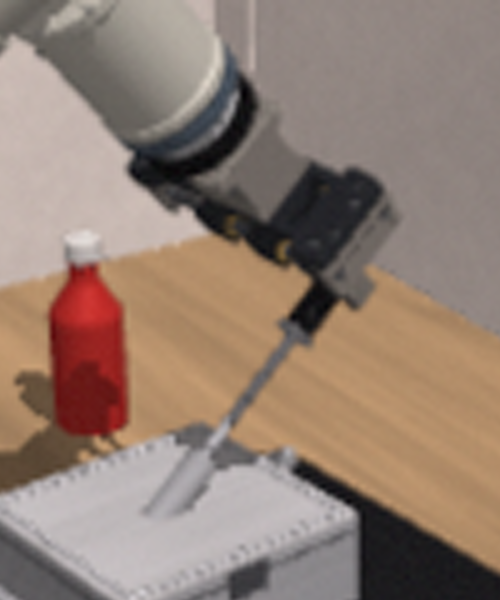

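The rod tip is in the tube mouth at (213,445) with no side force, so I carry on down.

Call:
{"api": "drive_tool", "payload": {
  "increments": [
    [[0, 0, 0, 0.3, 0, 0, 1], [0, 0, 0, 0.6, 0, 0, 1], [0, 0, 0, 0.9, 0, 0, 1], [0, 0, 0, 1.2, 0, 0, 1], [0, 0, 0, 1.2, 0, 0, 1]]
  ]
}}

```text
t: 13.45
tcp_pos: [0.627, 0.2241, 0.1659]
tool_rot: [-0.115, 2.442, 0.041]
ft_force: [-0.1, -0.7, -1.1]
grip_width: 0.169
grasp_force: 40.0
```

```bash
sed 's/^for n in.*/raise SystemExit/;/^    /d;/^raise/q' g.py > g2.py; python3 g2.py
```

```text
tip est [0.4968 0.2118 0.0807] off-axis [-1.071e+02  1.000e-01 -6.000e-01] (tool axes mm)
turn [ 0.04 -0.03  0.06] shift [-1.932 -0.01   0.018] dist mm [44.6  3.9 36.8]
```

Call:
{"api": "drive_tool", "payload": {
  "increments": [
    [[0, 0, 0, 0.3, 0, 0, 1], [0, 0, 0, 0.6, 0, 0, 1], [0, 0, 0, 0.9, 0, 0, 1], [0, 0, 0, 1.2, 0, 0, 1], [0, 0, 0, 1.5, 0, 0, 1], [0, 0, 0, 1.75, 0, 0, 1], [0, 0, 0, 1.9, 0, 0, 1], [0, 0, 0, 1.95, 0, 0, 1], [0, 0, 0, 1.95, 0, 0, 1]]
  ]
}}

```text
t: 14.2
tcp_pos: [0.5875, 0.2218, 0.1461]
tool_rot: [-0.114, 2.47, 0.034]
ft_force: [6.1, -4.9, -2.9]
grip_width: 0.176
grasp_force: 40.0
```

Call:
{"api": "drive_tool", "payload": {
  "increments": [
    [[0, 0, 0, 0.04, 0, 0, 1], [0, 0, 0, 0.08, 0, 0, 1], [0, 0, 0, 0.12, 0, 0, 1], [0, 0, 0, 0.12, 0, 0, 1], [0, 0, 0, 0.12, 0, 0, 1]]
  ]
}}

```text
t: 14.62
tcp_pos: [0.5865, 0.2219, 0.1463]
tool_rot: [-0.113, 2.47, 0.034]
ft_force: [11.3, -5.0, -0.1]
grip_width: 0.171
grasp_force: 40.0
```

```bash
python3 g2.py
```

```text
tip est [0.4539 0.2096 0.0647] off-axis [-63.5   1.8 -13.4] (tool axes mm)
turn [-0.27 -1.64  0.05] shift [-3.399 -0.061  0.29 ] dist mm [85.2  6.1 56.5]
```

Run:
```python
from m import *
s=env.read_state(); print(s['qpos'].round(3))
i,d=env.grab_frame('side'); cv2.imwrite('pics/c3.png',cv2.resize(i[90:250,200:380],None,fx=4,fy=4)[:600,:,::-1])
measure([('pan',(.07,.1))])
```

```text
[ 0.505  0.255  2.187 -1.294  0.266  0.044]
pan [array([460.1, 169.4]), array([81.4, 84.3]), np.float64(4.7)] 824 0.0858
```

View pics/c3.png

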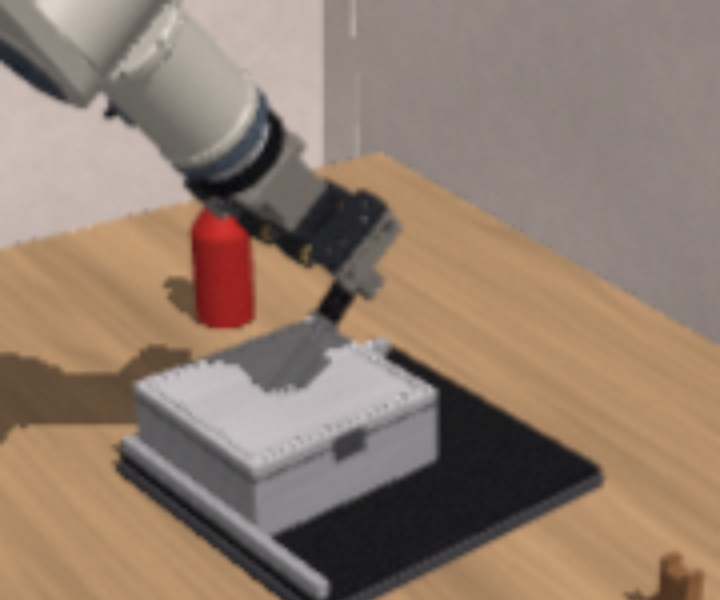

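The wrist joint q4 reached its −1.3 limit and the tool left the tube axis; the pan still looks seated. I'll withdraw, roll the tool about the gauge axis so q4 has room, and go in again.

Run:
```python
exec(open('g2.py').read().replace('raise SystemExit',''))
for o in(.08,.107,.15): print(o); go(grasp2tcp(mouth+ax*o,psi,th),psi,th)
```

```text
tip est [0.4539 0.2096 0.0647] off-axis [-63.4   1.8 -13.4] (tool axes mm)
turn [-0.27 -1.64  0.04] shift [-3.401 -0.061  0.289] dist mm [85.2  6.1 56.5]
0.08
turn [-0.27 -1.64  0.04] shift [-0.569 -0.058  0.371] dist mm [20.3  0.1  1.9]
0.107
turn [-0.27 -1.64  0.04] shift [-1.468 -0.059  0.345] dist mm [40.9  2.  19.2]
0.15
turn [-0.27 -1.64  0.04] shift [-2.901 -0.06   0.304] dist mm [73.7  5.  46.9]
```

Call:
{"api": "drive_tool", "payload": {
  "increments": [
    [[0, -0.4, 0, -0.2, -0.02, 0.1, 1], [-0.1, -0.8, 0, -0.4, -0.04, 0.2, 1], [-0.2, -1.2, 0, -0.6, -0.06, 0.3, 1], [-0.2, -1.6, 0, -0.8, -0.06, 0.36, 1], [-0.2, -1.6, 0, -1.1, -0.06, 0.35, 1], [-0.2, -1.6, 0, -1.4, -0.06, 0.35, 1], [-0.2, -1.6, 0, -1.4, -0.06, 0.35, 1]]
  ]
}}

```text
t: 15.35
tcp_pos: [0.6251, 0.2249, 0.1631]
tool_rot: [-0.114, 2.444, 0.043]
ft_force: [-0.2, -1.8, 2.5]
grip_width: 0.172
grasp_force: 40.0
```

```bash
python3 g.py; python3 -c "
from h import *
print(env.read_state()['qpos'].round(3))"
```

```text
tip est [0.4947 0.2127 0.0782] off-axis [-1.039e+02  1.100e+00  1.000e-01] (tool axes mm)
turn [ 0.1  -0.14  0.01] shift [-2.039 -0.04  -0.017] dist mm [46.5  3.1 39.6]
side tip [268.4 188.5]
side collar [289.1 160.6]
side mouth [278.2 175.6]
side grip [297.4 149.4]
218 85 side_15.35.png
rod 154 tool x,y,z off median mm [ 0.  -7.2 -3.4] slope y [ 0.0562 -0.0002] slope z [0.0707 0.0048]
tube 67 tool x,y,z off median mm [ 0.  -9.5 -7.3] slope y [-0.024  -0.0088] slope z [ 0.0502 -0.0062]
top tip [259.2 223.1]
top collar [252.3 188.8]
top mouth [256.5 207.6]
top grip [249.2 173.6]
196 117 top_15.35.png
rod 42 tool x,y,z off median mm [  0.  -13.    0.3] slope y [-0.2417 -0.0464] slope z [0.9129 0.1277]
[ 0.471  0.27   2.125 -1.231  0.252 -0.054]
```

Call:
{"api": "drive_tool", "payload": {
  "increments": [
    [[0, 0, 0, -0.4, 0, 0, 1], [0, 0, 0, -0.8, 0, 0, 1], [0, 0, 0, -1.2, 0, 0, 1], [0, 0, 0, -1.6, 0, 0, 1], [0, 0, 0, -2, 0, 0, 1], [0, 0, 0, -2.4, 0, 0, 1], [0, 0, 0, -2.8, 0, 0, 1], [0, 0, 0, -3.2, 0, 0, 1], [0, 0, 0, -3.2, 0, 0, 1]]
  ]
}}

```text
t: 16.2
tcp_pos: [0.6991, 0.2321, 0.2255]
tool_rot: [-0.114, 2.442, 0.044]
ft_force: [-0.5, -0.3, -0.0]
grip_width: 0.167
grasp_force: 40.0
```

```bash
sed -i 's/ax\*.165/ax*.205/' g.py g2.py; python3 g.py; python3 -c "
from h import *
print(env.read_state()['qpos'].round(3))
import glob,os
f=max(glob.glob('pics/side_*'),key=os.path.getmtime);cv2.imwrite('pics/c4.png',cv2.imread(f)[:,100:700])"
```

```text
tip est [0.5688 0.2201 0.1403] off-axis [-2.008e+02  1.600e+00  2.000e-01] (tool axes mm)
turn [ 0.14 -0.05 -0.03] shift [-0.139 -0.052 -0.013] dist mm [ 3.1 -1.3  3. ]
side tip [286.5 163.9]
side collar [306.9 136.4]
side mouth [278.2 175.6]
side grip [315.1 125.3]
218 85 side_16.2.png
rod 78 tool x,y,z off median mm [-0.  -2.8  1.7] slope y [-0.0028 -0.003 ] slope z [-0.025  -0.0006]
tube 67 tool x,y,z off median mm [ 0.  -8.9 -7.8] slope y [-0.0092 -0.0077] slope z [ 0.0752 -0.0052]
top tip [253.  193.1]
top collar [245.3 155.1]
top mouth [256.5 207.6]
top grip [241.9 138.2]
196 117 top_16.2.png
rod 18 tool x,y,z off median mm [-0.  -1.2 -0.4] slope y [-0.1445 -0.0207] slope z [-0.0466 -0.0062]
[ 0.418  0.27   1.941 -0.675  0.332 -0.669]
```

View pics/c4.png

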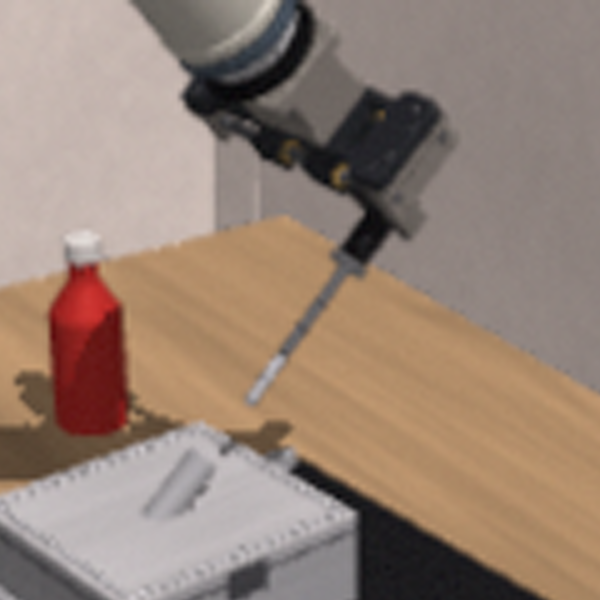

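The rod is out of the tube and only slightly shifted in the grip, with its tip at (252,400). I'll fit a quick kinematic model to choose the roll angle.

```bash
cat > k.py <<'E'
from h import *
from scipy.optimize import least_squares
D=[([1.2626,.3537,1.6342,0,1.1552,-.0024],[.18803,.59551,.21385]),([.3039,.4316,1.8227,-.0002,.8874,-1.2124],[.55674,.1761,.09309]),
([.505,.255,2.187,-1.294,.266,.044],[.5865,.2219,.1463]),([.471,.27,2.125,-1.231,.252,-.054],[.6251,.2249,.1631]),([.418,.27,1.941,-.675,.332,-.669],[.6991,.2321,.2255])]
def ori(q,c): return R.from_euler('z',q[0])*R.from_euler('y',q[1]+q[2])*R.from_euler('z',q[3])*R.from_euler('y',q[4])*R.from_euler('z',q[5]+c)
def fk(q,p):
    l1,l2,L,h,e=p; s=q[1]+q[2]
    r=l1*np.sin(q[1])+l2*np.sin(s)+e; z=h+l1*np.cos(q[1])+l2*np.cos(s)
    w=np.array([r*np.cos(q[0]),r*np.sin(q[0]),z]); return w+L*ori(q,0).apply([0,0,1]),
sol=least_squares(lambda p:np.concatenate([fk(q,p)[0]-np.array(x) for q,x in D]),[.5,.5,.3,.3,0]); p=sol.x
C=RT(0,0)
def ik(pos,T,q0,c):
    def f(q): return np.concatenate([(fk(q,p)[0]-pos)*5,((ori(q,c).inv()*T).as_rotvec())])
    return least_squares(f,q0,bounds=([-2.7,-1,0,-3.2,-.3,-6],[2.7,2.2,2.7,5,2.7,6]))
psi,th=5.3,40
ax=(R.from_euler('z',psi,degrees=True)*R.from_euler('y',-th,degrees=True)).apply([1,0,0])
mouth=np.array([.5338,.2152,.111]); A0=np.array([0,-.0005,env.grip_depth+.0018]); TILT=1.4
def pose(phi,off):
    T=R.from_rotvec(ax*np.radians(phi))*RT(psi,th)*R.from_euler('y',TILT,degrees=True)
    return mouth+ax*off-T.apply(A0),T
def togo(phi,off):
    s=env.read_state(); C=R.from_rotvec(s['tool_rot']); P,T=pose(phi,off)
    print(phi,off,'turn',np.degrees((C.inv()*T).as_rotvec()).round(2),'shift',(C.inv().apply(P-s['tcp_pos'])/.03).round(3),'now',s['qpos'].round(2))
E
python3 - <<'E'
from k import *
print(p.round(3),abs(sol.fun).max())
s=env.read_state(); q=s['qpos']; T=R.from_rotvec(s['tool_rot']); d=(ori(q,0).inv()*T).as_rotvec(); print('c',d); c=d[2]
for phi in(0,15,20,25,30,40,50):
    q0=q
    for off in(.205,.15,.1,.07,.045):
        P,T=pose(phi,off); q0=(r:=ik(P,T,q0,c)).x
        if off in(.205,.1,.045): print(phi,off,q0.round(2),round(r.cost,6))
togo(30,.205)
E
```

```text
[ 0.615  0.486  0.355  0.197 -0.043] 0.010288236197261491
c [ 0.00000000e+00 -2.92872587e-16  1.57079633e+00]
0 0.205 [ 0.41  0.28  1.91 -0.59  0.36 -0.76] 0.0
0 0.1 [ 0.47  0.26  2.12 -1.09  0.26 -0.19] 0.0
0 0.045 [ 0.51  0.26  2.23 -1.49  0.26  0.25] 0.0
15 0.205 [ 0.25  0.27  1.94  0.63  0.28 -2.06] 0.0
15 0.1 [ 0.27  0.25  2.16  1.38  0.15 -2.81] 0.0
15 0.045 [ 0.29  0.25  2.28  2.15  0.16 -3.58] 0.0
20 0.205 [ 0.19  0.28  1.95  0.94  0.36 -2.4 ] 0.0
20 0.1 [ 0.21  0.26  2.17  1.52  0.28 -3.01] 0.0
20 0.045 [ 0.22  0.26  2.28  1.94  0.29 -3.43] 0.0
25 0.205 [ 0.14  0.3   1.94  1.11  0.46 -2.61] 0.0
25 0.1 [ 0.14  0.28  2.17  1.55  0.4  -3.09] 0.0
25 0.045 [ 0.15  0.28  2.28  1.83  0.41 -3.38] 0.0
30 0.205 [ 0.09  0.32  1.94  1.22  0.57 -2.75] 0.0
30 0.1 [ 0.08  0.3   2.16  1.55  0.53 -3.14] 0.0
30 0.045 [ 0.08  0.31  2.27  1.75  0.54 -3.37] 0.0
40 0.205 [-0.    0.38  1.91  1.31  0.79 -2.91] 0.0
40 0.1 [-0.02  0.37  2.13  1.52  0.76 -3.21] 0.0
40 0.045 [-0.03  0.39  2.24  1.63  0.77 -3.38] 0.0
50 0.205 [-0.07  0.46  1.87  1.35  1.   -3.  ] 0.0
50 0.1 [-0.09  0.46  2.08  1.47  0.98 -3.25] 0.0
50 0.045 [-0.11  0.47  2.19  1.54  0.98 -3.4 ] 0.0
30 0.205 turn [-29.93   1.14  -0.43] shift [-0.232  0.266 -0.169] now [ 0.42  0.27  1.94 -0.68  0.33 -0.67]
```

Run:
```python
import k
from k import *
q=env.read_state()['qpos']; c=np.pi/2
def scan(phi,psi_,th_):
    a=(R.from_euler('z',psi_,degrees=True)*R.from_euler('y',-th_,degrees=True)).apply([1,0,0]); k.ax=a; k.psi=psi_; k.th=th_
    q0=q; out=[]
    for off in(.205,.15,.1,.07,.045):
        P,T=pose(phi,off); q0=ik(P,T,q0,c).x
        out.append(q0[3])
    print(phi,psi_,th_,'q4 path',np.round(out,2),'final',q0.round(2))
for phi in(0,-10,-20,-30,-40,-60): scan(phi,5.3,40)
for phi in(-15,-30,0): scan(phi,5.3,38); scan(phi,7.3,38)
for phi in(8,12,16): scan(phi,5.3,38)
```

```text
0 5.3 40 q4 path [-0.59 -0.8  -1.09 -1.31 -1.49] final [ 0.51  0.26  2.23 -1.49  0.26  0.25]
-10 5.3 40 q4 path [-0.86 -0.99 -1.13 -1.23 -1.3 ] final [ 0.63  0.3   2.18 -1.3   0.5   0.17]
-20 5.3 40 q4 path [-0.96 -1.04 -1.12 -1.16 -1.2 ] final [ 0.72  0.37  2.11 -1.2   0.73  0.16]
-30 5.3 40 q4 path [-1.01 -1.05 -1.09 -1.11 -1.13] final [ 0.78  0.45  2.03 -1.13  0.94  0.16]
-40 5.3 40 q4 path [-1.03 -1.05 -1.06 -1.07 -1.07] final [ 0.82  0.54  1.94 -1.07  1.13  0.16]
-60 5.3 40 q4 path [-1.06 -1.04 -1.02 -1.01 -1.  ] final [ 0.85  0.73  1.75 -1.    1.49  0.16]
-15 5.3 38 q4 path [-0.86 -0.96 -1.05 -1.12 -1.17] final [ 0.66  0.33  2.12 -1.17  0.61  0.07]
-15 7.3 38 q4 path [-0.86 -0.96 -1.07 -1.13 -1.19] final [ 0.66  0.33  2.13 -1.19  0.59  0.05]
-30 5.3 38 q4 path [-0.97 -1.01 -1.05 -1.07 -1.09] final [ 0.77  0.45  2.01 -1.09  0.94  0.09]
-30 7.3 38 q4 path [-0.98 -1.02 -1.07 -1.09 -1.11] final [ 0.77  0.44  2.02 -1.11  0.91  0.09]
0 5.3 38 q4 path [-0.5  -0.67 -0.91 -1.1  -1.28] final [ 0.5   0.26  2.21 -1.28  0.25  0.03]
0 7.3 38 q4 path [-0.45 -0.62 -0.87 -1.08 -1.28] final [ 0.49  0.26  2.21 -1.28  0.22 -0.  ]
8 5.3 38 q4 path [ 0.01 -0.05 -0.19 -0.51 -1.42] final [ 0.39  0.25  2.24 -1.42  0.04  0.08]
12 5.3 38 q4 path [0.34 0.45 0.7  1.14 1.85] final [ 0.33  0.25  2.25  1.85  0.07 -3.24]
16 5.3 38 q4 path [0.63 0.84 1.17 1.48 1.79] final [ 0.27  0.25  2.25  1.79  0.17 -3.22]
```

```bash
python3 -c "
from k import *
togo(-30,.205)"
```

```text
-30 0.205 turn [30.07  1.14  0.42] shift [-0.232 -0.297 -0.153] now [ 0.42  0.27  1.94 -0.68  0.33 -0.67]
```

Call:
{"api": "drive_tool", "payload": {
  "increments": [
    [[6, 0.2, 0.1, -0.23, -0.06, -0.05, 1], [12, 0.5, 0.2, -0.23, -0.12, -0.1, 1], [18, 0.8, 0.3, -0.23, -0.18, -0.14, 1], [24, 1, 0.4, -0.23, -0.24, -0.15, 1], [30, 1.1, 0.4, -0.23, -0.3, -0.15, 1], [30, 1.1, 0.4, -0.23, -0.3, -0.15, 1], [30, 1.1, 0.4, -0.23, -0.3, -0.15, 1], [30, 1.1, 0.4, -0.23, -0.3, -0.15, 1]]
  ]
}}

```text
t: 16.97
tcp_pos: [0.6998, 0.2225, 0.2303]
tool_rot: [0.125, 2.394, -0.59]
ft_force: [-0.1, 0.8, -0.6]
grip_width: 0.167
grasp_force: 40.0
```

```bash
cat > g3.py <<'E'
from k import *
import sys
phi,off=float(sys.argv[1]),float(sys.argv[2])
togo(phi,off)
s=env.read_state(); C=R.from_rotvec(s['tool_rot'])
B0=RT(psi,th) # tube frame axes: x=-ax, y level, z down-perp
G=s['tcp_pos']+C.apply(A0); A=(C*R.from_euler('y',-TILT,degrees=True)).apply([-1,0,0])
e=B0.inv().apply(G-mouth)*1000; t0=-.155
print('gauge in tube frame mm: dist',-e[0].round(1),'y,z',e[1:].round(1),'dir',B0.inv().apply(A).round(4))
for n in('side','top'):
    i,d=env.grab_frame(n); P=pts(n,d); c,M,f,p0=cam(n)
    v=B0.inv().apply(p0-mouth); v[0]=0; v/=np.linalg.norm(v); print(n,'view dir y,z',v[1:].round(2))
    for lab,B,Dd,lo,hi,r in(('rod',G,A,-.15,-.055,.015),('tube',mouth,ax,-.035,-.003,.02)):
        t=(P-B)@Dd; w=P-B-t[...,None]*Dd
        k=(t>lo)&(t<hi)&(np.linalg.norm(w,axis=-1)<r)&(d>0)
        if lab=='rod': k&=((P-mouth)@ax>.003)
        else: k&=P[...,2]>.092
        if k.sum()>12:
            W=B0.inv().apply(w[k])*1000-v*(3.4 if lab=='rod' else 9.4)
            print(lab,k.sum(),'centre off y,z mm',np.median(W,0)[1:].round(1),'slopes mrad y,z',np.polyfit(t[k],W[:,1:],1)[0].round(1))
    if n=='side': cv2.imwrite(f'pics/z{s["t"]}.png',cv2.resize(i[85:215,220:360],None,fx=4.4,fy=4.4,interpolation=cv2.INTER_CUBIC)[:,:,::-1])
E
python3 g3.py -30 .205
```

```text
-30.0 0.205 turn [0.21 0.04 0.11] shift [-0.025 -0.005 -0.015] now [ 0.66  0.45  1.72 -1.    1.   -0.21]
gauge in tube frame mm: dist 204.2 y,z [-0.1  0.4] dir [-1.0e+00  1.9e-03  4.0e-04]
side view dir y,z [-0.71 -0.7 ]
rod 76 centre off y,z mm [ 0.3 -0.6] slopes mrad y,z [0.2 3.5]
tube 68 centre off y,z mm [-2.2 -0.8] slopes mrad y,z [-51.2  41.7]
top view dir y,z [-0.19 -0.98]
rod 52 centre off y,z mm [ 1.6 -1. ] slopes mrad y,z [-7.1  2.7]
tube 90 centre off y,z mm [ 0.9 -0.3] slopes mrad y,z [ 51.6 206.9]
```

Call:
{"api": "drive_tool", "payload": {
  "increments": [
    [[0.2, 0, 0.1, 0.6, -0.025, -0.01, 1], [0.2, 0, 0.1, 1.2, -0.025, -0.01, 1], [0.2, 0, 0.1, 1.5, -0.025, -0.01, 1], [0.2, 0, 0.1, 1.7, -0.025, -0.01, 1], [0.2, 0, 0.1, 1.9, -0.025, -0.01, 1], [0.2, 0, 0.1, 2.1, -0.025, -0.01, 1], [0.2, 0, 0.1, 2.3, -0.025, -0.01, 1], [0.2, 0, 0.1, 2.3, -0.025, -0.01, 1]]
  ]
}}

```text
t: 17.73
tcp_pos: [0.6455, 0.2176, 0.1877]
tool_rot: [0.13, 2.392, -0.597]
ft_force: [-0.4, -0.2, -0.9]
grip_width: 0.168
grasp_force: 40.0
```

```bash
python3 g3.py -30 .045
```

```text
-30.0 0.045 turn [-0.13  0.01 -0.02] shift [3.002 0.03  0.131] now [ 0.71  0.45  1.85 -1.06  0.98 -0.06]
gauge in tube frame mm: dist 135.1 y,z [ 0.1 -2. ] dir [-1.e+00 -2.e-04 -3.e-04]
side view dir y,z [-0.71 -0.7 ]
rod 61 centre off y,z mm [ 0.6 -0.5] slopes mrad y,z [-16.4  -7.3]
tube 65 centre off y,z mm [-0.8 -1.8] slopes mrad y,z [ -5.1 120.3]
top view dir y,z [-0.19 -0.98]
rod 17 centre off y,z mm [ 1.9 -0.9] slopes mrad y,z [-63.9 142.2]
tube 82 centre off y,z mm [ 0.  -0.2] slopes mrad y,z [ -7.8 120.1]
```

Call:
{"api": "drive_tool", "payload": {
  "increments": [
    [[0, 0, 0, 0.3, 0, 0.06, 1], [0, 0, 0, 0.6, 0, 0.07, 1], [0, 0, 0, 0.9, 0.01, 0.08, 1], [0, 0, 0, 1.2, 0.01, 0.09, 1], [0, 0, 0, 1.5, 0.01, 0.1, 1], [0, 0, 0, 1.8, 0.02, 0.11, 1], [0, 0, 0, 2.1, 0.02, 0.11, 1], [0, 0, 0, 2.3, 0.02, 0.12, 1], [0, 0, 0, 2.5, 0.02, 0.12, 1], [0, 0, 0, 2.5, 0.02, 0.12, 1]]
  ]
}}

```text
t: 18.67
tcp_pos: [0.5892, 0.212, 0.1378]
tool_rot: [0.129, 2.392, -0.597]
ft_force: [0.2, -0.5, -1.2]
grip_width: 0.173
grasp_force: 40.0
```

```bash
python3 g3.py -30 .045
```

```text
-30.0 0.045 turn [-0.15  0.    0.02] shift [0.489 0.011 0.01 ] now [ 0.77  0.48  1.97 -1.11  0.95  0.12]
gauge in tube frame mm: dist 59.7 y,z [-0.3 -0.1] dir [-1.e+00  4.e-04  1.e-04]
side view dir y,z [-0.71 -0.7 ]
tube 67 centre off y,z mm [-1.7 -0.8] slopes mrad y,z [-31.1  73.7]
top view dir y,z [-0.19 -0.98]
```

Call:
{"api": "drive_tool", "payload": {
  "increments": [
    [[0, 0, 0, 0.15, 0, 0, 1], [0, 0, 0, 0.3, 0.01, 0.01, 1], [0, 0, 0, 0.38, 0.01, 0.01, 1], [0, 0, 0, 0.44, 0.01, 0.01, 1], [0, 0, 0, 0.5, 0.01, 0.01, 1], [0, 0, 0, 0.5, 0.01, 0.01, 1]]
  ]
}}

```text
t: 19.27
tcp_pos: [0.5798, 0.2117, 0.1299]
tool_rot: [0.13, 2.389, -0.596]
ft_force: [4.8, -1.3, 1.7]
grip_width: 0.166
grasp_force: 40.0
```

Call:
{"api": "drive_tool", "payload": {
  "increments": [
    [[0, 0, 0, 0.04, 0, 0, 1], [0, 0, 0, 0.08, 0, 0, 1], [0, 0, 0, 0.12, 0, 0, 1], [0, 0, 0, 0.12, 0, 0, 1], [0, 0, 0, 0.12, 0, 0, 1]]
  ]
}}

```text
t: 19.68
tcp_pos: [0.5795, 0.212, 0.13]
tool_rot: [0.13, 2.384, -0.595]
ft_force: [13.7, -3.2, 7.8]
grip_width: 0.167
grasp_force: 40.0
```

```bash
python3 g3.py -30 .045
```

```text
-30.0 0.045 turn [-0.13  0.45 -0.11] shift [ 0.076 -0.011  0.022] now [ 0.79  0.49  1.99 -1.13  0.94  0.17]
gauge in tube frame mm: dist 47.2 y,z [ 0.6 -0.4] dir [-1.      0.0023 -0.0077]
side view dir y,z [-0.71 -0.7 ]
tube 67 centre off y,z mm [-1.5 -1.3] slopes mrad y,z [-9.5 84. ]
top view dir y,z [-0.19 -0.98]
```

```bash
cd pics; cp "$(ls -t z*.png|head -1)" c5.png
```

```text
(no output)
```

View pics/c5.png

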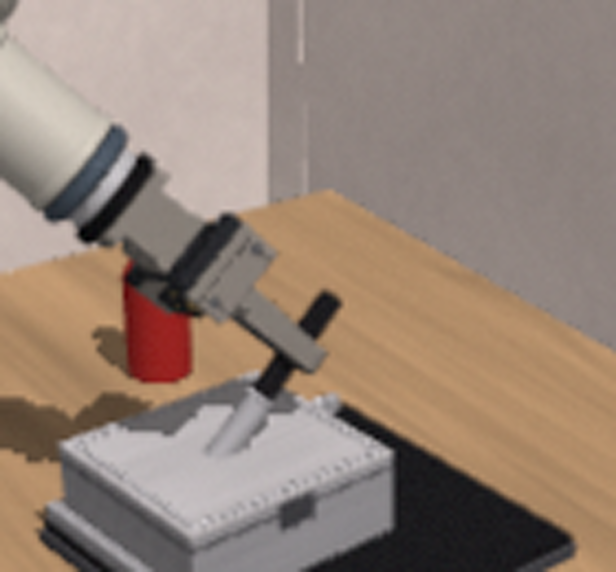

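The collar sits on the mouth at (265,385) with about 16 N of axial contact and the pan in its corner. Now I draw straight out.

Call:
{"api": "drive_tool", "payload": {
  "increments": [
    [[0, 0, 0, -0.12, 0, 0, 1], [0, 0, 0, -0.3, 0, 0, 1], [0, 0, 0, -0.6, 0, 0, 1], [0, 0, 0, -1, 0, 0, 1], [0, 0, 0, -1.4, 0, 0, 1], [0, 0, 0, -1.8, 0, 0, 1], [0, 0, 0, -2.2, 0, 0, 1], [0, 0, 0, -2.6, 0, 0, 1], [0, 0, 0, -2.6, 0, 0, 1]]
  ]
}}

```text
t: 20.53
tcp_pos: [0.6387, 0.2165, 0.1775]
tool_rot: [0.132, 2.39, -0.594]
ft_force: [-0.2, -0.5, -1.0]
grip_width: 0.171
grasp_force: 40.0
```

```bash
python3 g3.py -30 .21
```

```text
-30.0 0.21 turn [-0.06  0.14 -0.17] shift [-2.89  -0.005 -0.111] now [ 0.72  0.46  1.87 -1.07  0.97 -0.02]
gauge in tube frame mm: dist 123.2 y,z [-0.3  1.4] dir [-1.     -0.0014 -0.0036]
side view dir y,z [-0.71 -0.7 ]
rod 52 centre off y,z mm [-0.1 -0.7] slopes mrad y,z [-20.2 -22.4]
tube 68 centre off y,z mm [-2.3 -1.2] slopes mrad y,z [-26.8  48.7]
top view dir y,z [-0.19 -0.98]
tube 87 centre off y,z mm [0.5 0.1] slopes mrad y,z [ 45.  111.5]
```

Call:
{"api": "drive_tool", "payload": {
  "increments": [
    [[0, 0, 0, -0.5, 0, -0.02, 1], [0, 0, 0, -1, 0, -0.04, 1], [0, 0, 0, -1.5, 0, -0.06, 1], [0, 0, 0, -2, 0, -0.08, 1], [0, 0, 0, -2.5, 0, -0.1, 1], [0, 0, 0, -2.9, 0, -0.11, 1], [0, 0, 0, -2.9, 0, -0.11, 1], [0, 0, 0, -2.9, 0, -0.11, 1]]
  ]
}}

```text
t: 21.3
tcp_pos: [0.7017, 0.2224, 0.2317]
tool_rot: [0.131, 2.392, -0.596]
ft_force: [0.8, -0.4, -1.4]
grip_width: 0.172
grasp_force: 40.0
```

```bash
cat > f.py <<'E'
from k import *
def fin(z,ps=0.):
    T=RT(ps,0)*R.from_euler('y',TILT,degrees=True); a=R.from_euler('z',ps,degrees=True).apply([1,0,0])
    g=np.array([.3966,-.3197,z])+.155*a; P=g-T.apply(A0)
    s=env.read_state(); C=R.from_rotvec(s['tool_rot'])
    print(z,'turn',np.degrees((C.inv()*T).as_rotvec()).round(2),'shift',(C.inv().apply(P-s['tcp_pos'])/.03).round(3),'mm',(1000*(P-s['tcp_pos'])).round(),s['qpos'].round(2))
fin(.25); fin(.12)
E
python3 f.py; python3 g3.py -30 .21
```

```text
0.25 turn [-26.87  40.32  -6.25] shift [  4.933 -17.318   5.18 ] mm [-151. -542.    1.] [ 0.66  0.46  1.72 -1.    1.01 -0.22]
0.12 turn [-26.87  40.32  -6.25] shift [  7.649 -15.654   8.118] mm [-151. -542. -129.] [ 0.66  0.46  1.72 -1.    1.01 -0.22]
-30.0 0.21 turn [-0.14 -0.   -0.06] shift [-0.114  0.001 -0.025] now [ 0.66  0.46  1.72 -1.    1.01 -0.22]
gauge in tube frame mm: dist 206.6 y,z [-0.3  0.6] dir [-1.e+00 -8.e-04 -4.e-04]
side view dir y,z [-0.71 -0.7 ]
rod 76 centre off y,z mm [0.4 0.3] slopes mrad y,z [1.  4.1]
tube 66 centre off y,z mm [-2.1 -1.2] slopes mrad y,z [-58.9  66.9]
top view dir y,z [-0.19 -0.98]
rod 55 centre off y,z mm [ 1.8 -0.4] slopes mrad y,z [4.8 1.8]
tube 90 centre off y,z mm [ 1.5 -0.2] slopes mrad y,z [ 86.3 218.7]
```

Call:
{"api": "drive_tool", "payload": {
  "increments": [
    [[-26.9, 40.3, -6.2, 4.93, -17.32, 5.18, 1], [-26.9, 40.3, -6.2, 4.93, -17.32, 5.18, 1], [-26.9, 40.3, -6.2, 4.93, -17.32, 5.18, 1], [-26.9, 40.3, -6.2, 4.93, -17.32, 5.18, 1], [-26.9, 40.3, -6.2, 4.93, -17.32, 5.18, 1], [-26.9, 40.3, -6.2, 4.93, -17.32, 5.18, 1], [-26.9, 40.3, -6.2, 4.93, -17.32, 5.18, 1], [-26.9, 40.3, -6.2, 4.93, -17.32, 5.18, 1], [-26.9, 40.3, -6.2, 4.93, -17.32, 5.18, 1], [-26.9, 40.3, -6.2, 4.93, -17.32, 5.18, 1]]
  ]
}}

```text
t: 22.23
tcp_pos: [0.6024, -0.1373, 0.2307]
tool_rot: [-0.003, -3.116, -0.003]
ft_force: [1.1, -0.2, -0.7]
grip_width: 0.166
grasp_force: 40.0
```

```bash
python3 f.py
```

```text
0.25 turn [ 0.1  -0.09 -0.09] shift [ 1.698 -6.064 -0.046] mm [ -51. -182.    2.] [-0.22  0.34  1.61 -0.    1.21 -1.79]
0.12 turn [ 0.1  -0.09 -0.09] shift [ 1.585 -6.072  4.286] mm [ -51. -182. -128.] [-0.22  0.34  1.61 -0.    1.21 -1.79]
```

Call:
{"api": "drive_tool", "payload": {
  "increments": [
    [[0, 0, 0, 1.7, -6.07, 0, 1], [0, 0, 0, 1.7, -6.07, 0, 1], [0, 0, 0, 1.7, -6.07, 0, 1], [0, 0, 0, 1.7, -6.07, 0, 1], [0, 0, 0, 1.6, -6.07, 1.2, 1], [0, 0, 0, 1.6, -6.07, 2.2, 1], [0, 0, 0, 1.6, -6.07, 3.2, 1], [0, 0, 0, 1.58, -6.07, 4.2, 1], [0, 0, 0, 1.58, -6.07, 4.28, 1], [0, 0, 0, 1.58, -6.07, 4.28, 1]]
  ]
}}

```text
t: 23.07
tcp_pos: [0.5512, -0.3154, 0.1025]
tool_rot: [0.0, -3.113, -0.005]
ft_force: [0.3, -0.5, -0.4]
grip_width: 0.169
grasp_force: 40.0
```

Call:
{"api": "drive_tool", "payload": {
  "increments": [
    [[0, 0, 0, 0, 0, 0, 1], [0, 0, 0, 0, 0, 0, 1], [0, 0, 0, 0, 0, 0, 1], [0, 0, 0, 0, 0, 0, 1], [0, 0, 0, 0, 0, 0, 1], [0, 0, 0, 0, 0, 0, 1]]
  ]
}}

```text
t: 23.57
tcp_pos: [0.5534, -0.3168, 0.1053]
tool_rot: [0.0, -3.119, -0.0]
ft_force: [-0.0, 0.1, -0.8]
grip_width: 0.165
grasp_force: 40.0
```

```bash
python3 f.py
python3 - <<'E'
from m import *
i,d,P=measure([('plate',(.012,.028)),('plate',(.03,.04)),('pan',(.078,.092)),('card',(-.01,.02))])
j,e=env.grab_frame('side')
for q in('gauge_tip','bowl','egg_box','sauce'): print(q,[(np.round(r['location'],3),r['p']) for r in env.recognise('side',q)][:1])
Q=pts('side',e); k=(abs(Q[...,1]+.32)<.012)&(Q[...,0]>.37)&(Q[...,0]<.5)&(Q[...,2]>.06)&(Q[...,2]<.2)
q=Q[k]; print(k.sum(),q[:,0].min(),np.polyfit(q[:,0],q[:,1:],1))
cv2.imwrite('pics/c6.png',cv2.resize(np.hstack([i,j])[:,:,::-1],(800,250)))
E
```

```text
0.25 turn [0.02 0.12 0.01] shift [ 0.17  -0.078 -4.258] mm [ -2.  -2. 128.] [-0.52  0.5   1.68 -0.01  0.99 -2.08]
0.12 turn [0.02 0.12 0.01] shift [ 0.073 -0.079  0.074] mm [-2. -2. -2.] [-0.52  0.5   1.68 -0.01  0.99 -2.08]
plate [array([552.3, 176.9]), array([281.9, 266.6]), np.float64(5.4)] 4653 0.0204
plate [array([415.2, 164.6]), array([ 11.5, 255.9]), np.float64(5.3)] 313 0.0345
pan [array([503.6, 212.8]), array([176.4, 164. ]), np.float64(5.2)] 3771 0.0856
card [array([ 394. , -319.6]), array([101.9, 140.1]), np.float64(64.6)] 1541 0.0041
gauge_tip [(array([ 0.507, -0.32 ,  0.13 ]), 0.63)]
bowl [(array([0.526, 0.096, 0.018]), 0.33)]
egg_box [(array([ 0.668, -0.42 ,  0.038]), 0.97)]
sauce [(array([0.585, 0.472, 0.071]), 0.96)]
154 0.3960326221923023 [[-0.00128056  0.0020327 ]
 [-0.31838672  0.12359851]]
```

View pics/c6.png

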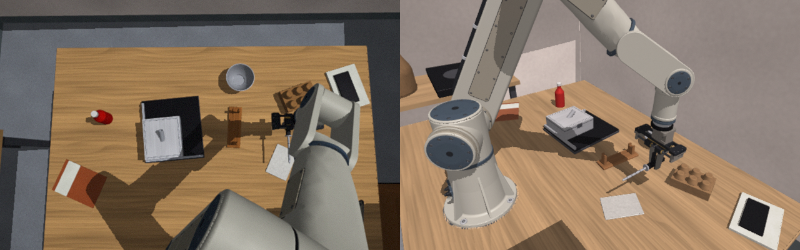

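The pictures show the gauge level over the card with its tip at about (0.396, −0.319, 0.124), the pan in its corner, and the bowl, egg box and bottle where they started.

```bash
python3 -c "
from h import *
print(env.close_job())"
```

```text
the job is handed in; nothing more can be done
None
```

The job is handed in: the pan is flush in its corner, the gauge went down the tube until its collar stopped on the mouth (on the second try) and came right out, and it is now held level over the card's centre with its tip about 124 mm up; no verdict was returned.

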